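Slide the open primer bottle into its batten stop

ROBOT

A 6-joint arm with a two-finger parallel gripper is mounted at the origin on the work surface. World frame = base frame: x ahead of the robot, y to its left, z up, the work surface at z = 0. Lengths are in m, angles in rad, forces in N, time in s.
With the tool pointing down it reaches from about 0.35 to 0.775 m from the base axis. Payload 7.3 kg.
Tool frame: the origin (TCP) lies midway between the tips of the shut fingers; the grasp point (between the pads) lies 19 mm behind it (robot.grip_depth is the z of the grasp point in the tool frame, in m); z points along the fingers, y is the line along which they close (so a half turn about z gives the same grasp; the last joint's range is limited). The gripper opens to 92 mm and grips with 3 to 60 N. Pads are 19 mm wide; open, the fingers measure 130 mm over their backs; the gripper's body (75 mm by 190 mm) begins 47 mm behind the grasp point.
Start: joints at [1.157, 0.342, 1.524, -0, 1.275, -0.146], TCP at [0.139, 0.506, 0.227] pointing down, gripper open.
Joint ranges: [-2.53, 2.53], [-0.77, 2.02], [0.04, 2.7], [-1, 4.14], [0.28, 2.66], [-3.11, 3.11]. Speed limits (rad/s): [2.57, 2.57, 3.14, 3.14, 3.14, 3.14].

INTERFACE

Orientations are given as [roll, pitch, yaw] about the fixed x, y, z axes, in that order (R = Rz(yaw) Ry(pitch) Rx(roll)).
In Python, from cell import robot, viewer gives the robot as it stands.
- The arm moves only by the tool step_arm, never from a script. Its argument "increments" is a list of rows, each an object with "delta_pos": the shift along the tool's x, y, z in cm, a list of three; "dr": the turn, a rotation vector about the tool's x, y, z in degrees, a list of three; "fingers": the closure, from -1 (fully open) to 1 (shut), so that 0 is half open. In form: [{"delta_pos": [tx, ty, tz], "dr": [wx, wy, wz], "fingers": fingers}, ...]. A call has exactly 5 rows; each row is the pose to reach, as a shift and turn from the pose commanded when the call began, along the tool's axes at that moment; what a row does not reach only later rows make up. A row lasts 1/8 s, in which the tool goes at most 62.5 mm and 10.7 degrees, less where a joint would pass 70% of its speed; a pose out of reach is approached as far as the arm can. A call with a gripper value outside its range is refused whole. The fingers move at their own pace and stop on an object; "newtons" is the grip in N (left out, the last holds). Time passes only in rows, so rows that repeat a pose let the fingers close, or fill a call up. It gives the time, the measured TCP pose, the force, the opening and the grip force at its end, in the units of the state.
- robot.observe(): the state, without advancing time (a new reading comes with each control period).
- viewer.read_camera(name): name is "side" or "top" or "wrist"; returns the picture (480x640x3 uint8, red, green, blue); there is no depth.
- viewer.camera_params(name): a dict with "K" (3x3 intrinsics, pixels), "T" (4x4, takes a point from camera to world coordinates). Camera axes: x right, y down, z forward; pixel columns grow to the right and rows downward; lengths in m; the calibration is good to about 2 mm. A picture is of the moment at which its call begins: read the wrist's pose just before it. camera_params takes no time and is no camera call; for the wrist camera it gives the pose at the moment of the call.
- robot.hand_in(): hands the job in; it is judged then, once.
The state is a dict: "time": time; "qpos": joint angles; "qvel": joint speeds; "joint_efforts": joint torques, N m; "tool_pos": TCP position; "tool_rot": TCP orientation; "contact_force": force on the tool from outside, world axes, zero at the start; "torque": the same for the moment, N m; "opening": finger opening in m; "grip_force": force on a finger pad.
Only numpy, scipy, OpenCV 4.12 (cv2) and the standard library are available. Lean on these libraries where they do the work, as an engineer would, in place of code of your own. Each camera call takes 0.05 s, during which the arm holds its last target. There are 200 camera calls.

TASK

The tall one of the two white bottles has been left out on the tiling bench with its nozzle open. Push it low down so that it slides upright along the bench into the wooden batten stop and stands close against the stop's back batten. Do not tip it, do not lift it off the bench, do not touch its nozzle, and leave the short bottle where it stands.

Things in the scene. Friction and masses are not known exactly. Their poses are not given: they have to be found in the camera images.
- tall_bottle: Tall white bottle, loose, upright: straight cylinder 74 mm in diameter to 190 mm high, grey band, shoulder to 212, open nozzle to 257 in all. About 0.55 kg (varies), centre of mass about 105 mm up. It slides under a few newtons if pushed below about 35 mm and topples if pushed high up. Too wide to grip well. Origin: centre of its underside; z up its axis.
- nozzle: The open grey conical nozzle on top of the tall bottle, 26 mm wide at its foot and 45 mm tall, not to be touched. Origin: centre of its foot, 212 mm above the bottle's underside; fixed to the bottle.
- short_bottle: A white bottle of the same 74 mm diameter and grey band but only 123 mm tall with a flat screw cap, loose, a bystander that stays where it is. Origin: centre of its underside; z up.
- stop_seat (a point): Where the tall bottle's underside centre is when it touches the middle of the back batten; z up. The fixed stop: three wooden battens 20 mm thick, 24 high. The back one's inner face is 37 mm from here in +y of this frame; two 125 mm side ones splay out by 11 degrees each: a funnel 92 mm wide inside at the back, about 140 at its mouth, 85 mm from here in -y. The frame turns with the stop.
Not all that is in view belongs to the job. What is shaped like the part that bears stop_seat but green is not meant. Leave any green or pink look-alike of the tall_bottle alone.

How it is judged:
At the end, for the whole second after the job is handed in: The tall bottle stands upright and at rest on the bench inside the batten stop, its side within 20 mm of the back batten (its centre within 25 mm of the stop's middle line); the short bottle still stands within 30 mm of where it was (y of tall_bottle in the frame of stop_seat between -0.02 and 0.01 m and x of tall_bottle in the frame of stop_seat between -0.025 and 0.025 m and height (world z) of tall_bottle below 0.008 m and angle between tall_bottle's own z axis and vertical below 0.08 rad and linear speed of tall_bottle below 0.02 m/s and distance of short_bottle from where it was at the start of the episode below 0.03 m and angle between short_bottle's own z axis and vertical below 0.17 rad); the robot touches nothing.
It fails at once if the tall bottle tips by more than about 17 degrees (angle between tall_bottle's own z axis and vertical above 0.3 rad).
It fails at once if the tall bottle is lifted off the bench by more than 20 mm (height (world z) of tall_bottle above 0.02 m).
It fails at once if the open nozzle is touched (contact force between nozzle and anything else above 0.5 N).
It fails at once if the short bottle is shoved more than 30 mm or knocked over (distance of short_bottle from where it was at the start of the episode above 0.03 m or angle between short_bottle's own z axis and vertical above 0.3 rad).
It also fails if it takes over 54 s, if anything falls off the work surface, if the arm or the gripper's body presses on something with over 40 N, if the wrist force passes 120 N, or if a joint passes its speed limit or range.

## Working session

There is one attempt and no reset: what is moved stays moved. The work goes in short steps, Python scripts to look and compute and a tool call to move; the robot and the scene stay as the last step left them, time stands still between calls to the robot, and variables do not carry over. Pictures are saved under pics/ and viewed, at most 10 in all, crops included, and the job is handed in when it is done.

Besides the shell and the picture viewer there is one more tool, called after "Emit:" as name(argument=value, ...) on one line, values as JSON. step_arm: Moves the arm, as the interface text tells. Its arguments: {"type":"object","properties":{"increments":{"type":"array"},"newtons":{"type":"number"}},"required":["increments"]}

```bash
mkdir -p pics
python3 - <<'E'
from cell import robot, viewer
import cv2,numpy as np
s=robot.observe();print({k:np.round(s[k],3) for k in('time','tool_pos','tool_rot','opening')})
for n in('side','top'):
    cv2.imwrite(f'pics/{n}0.png',viewer.read_camera(n)[:,:,::-1]);p=viewer.camera_params(n);print(n,np.round(p['K'],1).tolist(),np.round(p['T'],3).tolist())
E
```

```text
{'time': np.float64(0.0), 'tool_pos': array([0.139, 0.506, 0.226]), 'tool_rot': array([-3.14 , -0.   ,  2.874]), 'opening': np.float64(0.092)}
side [[524.5, 0.0, 315.1], [0.0, 524.5, 237.9], [0.0, 0.0, 1.0]] [[0.907, -0.327, 0.266, 0.256], [-0.422, -0.684, 0.594, -0.676], [-0.012, -0.651, -0.759, 0.999], [0.0, 0.0, 0.0, 1.0]]
top [[494.7, 0.0, 320.1], [0.0, 494.7, 244.7], [0.0, 0.0, 1.0]] [[0.023, -0.997, 0.07, 0.481], [-1.0, -0.024, -0.018, 0.01], [0.019, -0.069, -0.997, 1.027], [0.0, 0.0, 0.0, 1.0]]
```

View pics/side0.png

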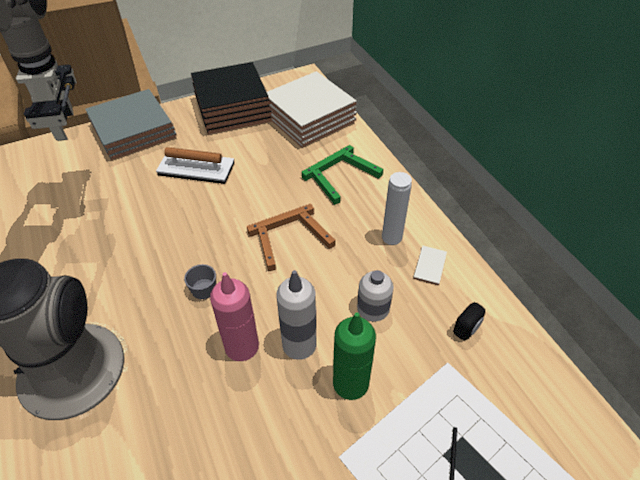

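View pics/top0.png

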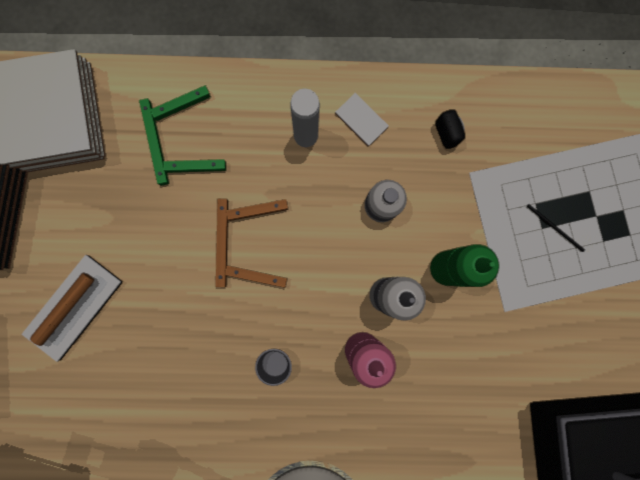

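Side view: the tall white bottle is at (297,315) and the short white one at (375,295). The pink (238,320) and green (352,355) bottles are look-alikes. The brown stop is at (290,230) and the green one at (340,170). In the top view, the tall bottle is at (400,298), the short one at (385,200) and the brown stop at (250,243), with its mouth to the right (-y). The white bottle with nozzle and grey band and the wooden stop fit the description. I'll confirm both in a crop while measuring.

```bash
cat > h.py <<'E'
import cv2,numpy as np
from cell import robot,viewer
def ray(n,uv,z):
    p=viewer.camera_params(n);d=p['T'][:3,:3]@np.linalg.solve(p['K'],[*uv,1]);o=p['T'][:3,3]
    return (o+d*(z-o[2])/d[2])[:2]
def proj(n,X):
    p=viewer.camera_params(n);c=np.linalg.inv(p['T'])@[*X,1];q=p['K']@c[:3];return q[:2]/q[2]
E
python3 - <<'E'
from h import *
im=cv2.imread('pics/top0.png');hsv=cv2.cvtColor(im,cv2.COLOR_BGR2HSV)
crop=hsv[190:300,205:300];print('wood',hsv[243,222],'bench',hsv[243,260])
m=((crop[...,1]>140)&(crop[...,2]<200)&(crop[...,0]<16)).astype(np.uint8)*255
n,l,st,_=cv2.connectedComponentsWithStats(m);k=1+np.argmax(st[1:,4]);m=(l==k)
ys,xs=np.nonzero(m);print(st[k])
W=np.array([ray('top',(x+205,y+190),.024) for x,y in zip(xs,ys)])
c=(xs+205)<227;B=W[c];r=cv2.minAreaRect((B*1000).astype(np.float32));print('back rect',r)
for a in(ys+190<230,ys+190>255):
    s=(xs+205>231)&a;print('side',cv2.minAreaRect((W[s]*1000).astype(np.float32)))
# bottle circles: blurred saturations low & bright
g=((hsv[...,1]<40)&(hsv[...,2]>90)).astype(np.uint8)*255
for nm,(x0,y0,x1,y1),z in(('tall',(365,265,432,325),.2),('short',(358,172,412,228),.12)):
    sub=g[y0:y1,x0:x1];cs,_=cv2.findContours(sub,cv2.RETR_EXTERNAL,cv2.CHAIN_APPROX_NONE);q=max(cs,key=cv2.contourArea);b=cv2.boundingRect(q);print(nm,b[0]+x0,b[1]+y0,b[2:],cv2.contourArea(q))
print('nozzle tip top',ray('top',(407,299),.257),'side tip',ray('side',(295,272),.257))
print('base side', ray('side',(298,357),0))
print('shortcap',ray('top',(391,196),.123),ray('side',(377,275),.123))
a=cv2.resize(im[180:335,205:425],None,fx=3.6,fy=3.6,interpolation=2);cv2.imwrite('pics/crop1.png',a)
s=cv2.imread('pics/side0.png')[190:370,190:430];cv2.imwrite('pics/crop2.png',cv2.resize(s,None,fx=3.2,fy=3.2,interpolation=2))
E
```

```text
wood [ 13 162 118] bench [ 18 101 146]
[  11    9   72   88 1994]
back rect ((551.4071655273438, 193.30801391601562), (176.82723999023438, 20.139698028564453), 2.0511090755462646)
side ((620.2572631835938, 118.92847442626953), (21.41956901550293, 114.25472259521484), 12.542223930358887)
side ((483.0893859863281, 115.92919158935547), (112.08452606201172, 18.956893920898438), 79.0552749633789)
tall 387 277 (38, 40) 1110.5
short 373 180 (33, 33) 814.0
nozzle tip top [ 0.45362917 -0.14017628] side tip [ 0.45084957 -0.15143461]
base side [ 0.43503721 -0.17691684]
shortcap [ 0.63769593 -0.13472824] [ 0.63638179 -0.1369113 ]
```

View pics/crop1.png

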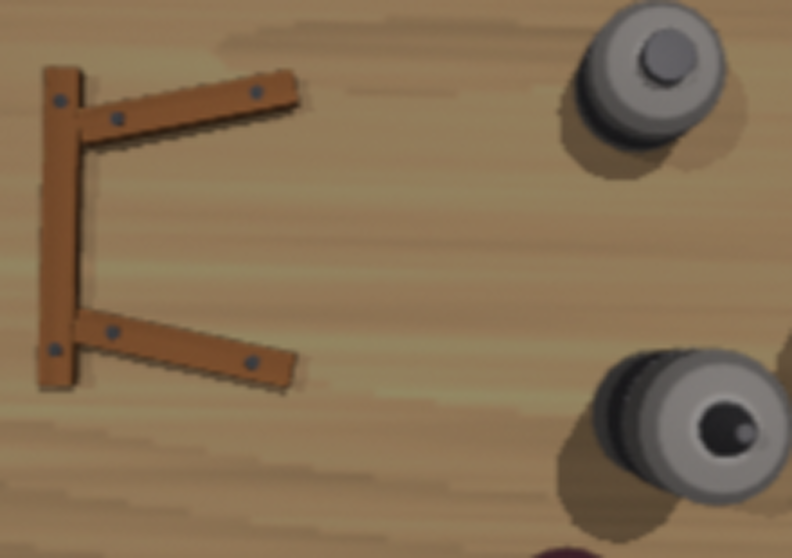

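View pics/crop2.png

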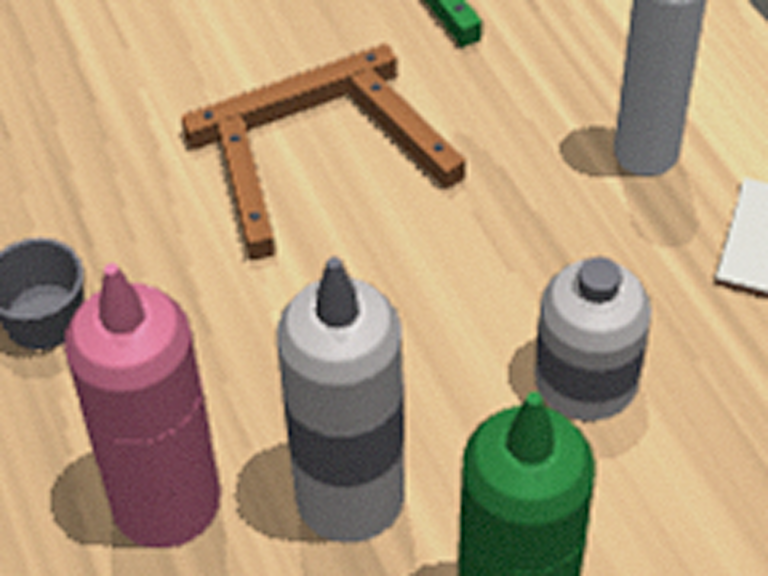

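The crops confirm the targets: the tall white bottle has an open dark nozzle (side tip at about (295,271), top tip at about (412,300)), and the brown stop opens toward -y. Clearance between the green and pink neighbours is tight, so next I check their positions and the gripper's shape.

Run:
```python
from h import *
for n,t,s in(('tall',(412.2,300),(294.7,271.3)),('pink',(380,375),(224.7,273.5)),('green',(488,265),(357,313))):print(n,ray('top',t,.257),ray('side',s,.257))
s=cv2.imread('pics/side0.png')[0:150,0:150];w=viewer.read_camera('wrist')[:,:,::-1]
a=cv2.resize(s,(400,400),interpolation=2);b=cv2.resize(w,(400,300));o=np.zeros((400,800,3),np.uint8);o[:,:400]=a;o[:300,400:]=b;cv2.imwrite('pics/g.png',o)
p=viewer.camera_params('wrist')['T'];print(np.round(p,3))
```

```text
tall [ 0.45226106 -0.14829651] [ 0.45098769 -0.14978852]
pink [ 0.33664437 -0.09979093] [ 0.33738602 -0.10099984]
green [ 0.50936682 -0.26686498] [ 0.5098034  -0.27355424]
[[ 0.264  0.932  0.247  0.073]
 [ 0.964 -0.255 -0.069  0.523]
 [-0.001  0.257 -0.966  0.383]
 [ 0.     0.     0.     1.   ]]
```

View pics/g.png

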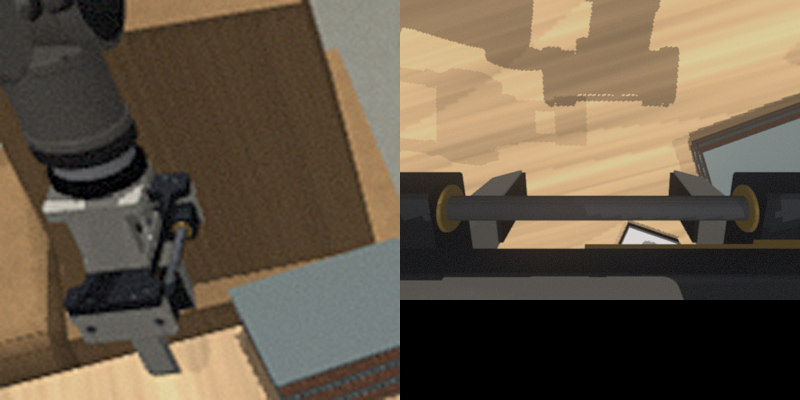

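The crop shows the body is wide along the finger axis (190 mm), and the pink–green gap behind the tall bottle is only 168 mm. So I can't push straight from behind at first. I'll check whether a gentle low hold from the free +y side can slide it out before pushing.

```bash
python3 - <<'E'
from cell import robot, viewer
print([a for a in dir(robot) if a[0]!='_'])
s=robot.observe();print(s['time'])
E
ls
```

```text
['IKError', 'grip_depth', 'hand_in', 'observe']
0.15
h.py
pics
```

Emit:
step_arm(increments=[{"delta_pos": [0,0,-6],"dr": [0,0,10],"fingers": -1},{"delta_pos": [-4,-3,-10],"dr": [0,0,20],"fingers": -1},{"delta_pos": [-9,-6,-10],"dr": [0,0,30],"fingers": -1},{"delta_pos": [-14,-9.5,-10],"dr": [0,0,40],"fingers": -1},{"delta_pos": [-19,-13,-10],"dr": [0,0,50],"fingers": -1}])

```text
time: 0.78
tool_pos: [0.2885, 0.3291, 0.3267]
tool_rot: [3.141, -0.0, 1.996]
contact_force: [0.9, 0.6, -0.7]
opening: 0.0918
grip_force: 0.0
```

```bash
cat >> h.py <<'E'
from scipy.spatial.transform import Rotation as Ro
def st():
    s=robot.observe();print('t',round(float(s['time']),2),'q',np.round(s['qpos'],2),'p',np.round(s['tool_pos'],4),'rpy',np.round(np.degrees(s['tool_rot']),1),'F',np.round(s['contact_force'],1),'op',round(float(s['opening']),3));return s
def go(p,a,th,flip=0):
    """increments to TCP p, tool pointing azimuth a (deg from +x) tilted th from down; tool x forward-up (flip: opposite)"""
    s=st();R0=Ro.from_euler('xyz',s['tool_rot']).as_matrix();a,th=np.radians([a,th]);h=np.array([np.cos(a),np.sin(a),0]);Z=np.array([0,0,1.])
    z=h*np.sin(th)-Z*np.cos(th);x=h*np.cos(th)+Z*np.sin(th)
    if flip:x=-x
    R=np.c_[x,np.cross(z,x),z]
    print('cm',np.round(R0.T@(np.array(p)-s['tool_pos'])*100,2),'deg',np.round(Ro.from_matrix(R0.T@R).as_rotvec(degrees=True),1))
E
python3 -c "
from h import *
go([.42,.1,.36],90,0);go([.42,.1,.36],90,45)"
```

```text
t 0.78 q [ 0.68  0.11  1.55 -0.    1.48  0.25] p [0.2885 0.3291 0.3267] rpy [180.   -0.  114.4] F [ 0.9  0.6 -0.7] op 0.092
cm [-26.29   2.53  -3.33] deg [ 0.  -0.  24.4]
t 0.78 q [ 0.68  0.11  1.55 -0.    1.48  0.25] p [0.2885 0.3291 0.3267] rpy [180.   -0.  114.4] F [ 0.9  0.6 -0.7] op 0.092
cm [-26.29   2.53  -3.33] deg [-9.5 44.3 23.1]
```

Emit:
step_arm(increments=[{"delta_pos": [-5,0.5,-1],"dr": [-2,9,4.5],"fingers": -1},{"delta_pos": [-10.5,1,-2],"dr": [-4,18,9],"fingers": -1},{"delta_pos": [-16,1.5,-3],"dr": [-6,27,14],"fingers": -1},{"delta_pos": [-21,2,-3.3],"dr": [-8,36,18.5],"fingers": -1},{"delta_pos": [-26.3,2.5,-3.3],"dr": [-9.5,44.3,23],"fingers": -1}])

```text
time: 1.4
tool_pos: [0.4195, 0.103, 0.3609]
tool_rot: [3.123, -0.735, 1.617]
contact_force: [2.4, 1.9, 0.3]
opening: 0.0918
grip_force: 0.0
```

```bash
python3 -c "
from h import *
st()"
```

```text
t 1.4 q [-0.43  0.14  1.65  0.65  1.69 -0.5 ] p [0.4195 0.103  0.3609] rpy [178.9 -42.1  92.6] F [2.4 1.9 0.3] op 0.092
```

```bash
python3 -c "
from h import *
go([.52,.03,.33],-120,0,1)"
```

```text
t 1.4 q [-0.43  0.14  1.65  0.65  1.69 -0.5 ] p [0.4195 0.103  0.3609] rpy [178.9 -42.1  92.6] F [2.4 1.9 0.3] op 0.092
cm [-7.83  9.75 -2.72] deg [-11.  -41.2  30.7]
```

Emit:
step_arm(increments=[{"delta_pos": [-1.5,2,-0.5],"dr": [-2.2,-8.2,6.1],"fingers": -1},{"delta_pos": [-3,4,-1],"dr": [-4.4,-16.5,12.3],"fingers": -1},{"delta_pos": [-4.7,6,-1.6],"dr": [-6.6,-24.7,18.4],"fingers": -1},{"delta_pos": [-6.3,8,-2.2],"dr": [-8.8,-33,24.5],"fingers": -1},{"delta_pos": [-7.8,9.8,-2.7],"dr": [-11,-41.2,30.7],"fingers": -1}])

```text
time: 2.02
tool_pos: [0.5203, 0.0316, 0.3291]
tool_rot: [3.139, 0.009, 1.046]
contact_force: [0.0, -0.6, -0.3]
opening: 0.0916
grip_force: 0.0
```

```bash
python3 -c "
from h import *
go([.53,-.01,.32],-120,45,1)"
```

```text
t 2.02 q [-0.08  0.28  1.33 -0.01  1.53  0.44] p [0.5203 0.0316 0.3291] rpy [179.8   0.5  60. ] F [ 0.  -0.6 -0.3] op 0.092
cm [-3.1   2.92  0.94] deg [  0.1 -44.5  -0.1]
```

Emit:
step_arm(increments=[{"delta_pos": [-0.6,0.6,0],"dr": [0,-9,0],"fingers": -1},{"delta_pos": [-1.2,1.2,0],"dr": [0,-18,0],"fingers": -1},{"delta_pos": [-1.8,1.8,0],"dr": [0,-27,0],"fingers": -1},{"delta_pos": [-2.4,2.4,0],"dr": [0,-36,0],"fingers": -1},{"delta_pos": [-3,3,0],"dr": [0,-44.5,0],"fingers": -1}])

```text
time: 2.65
tool_pos: [0.531, -0.0085, 0.3287]
tool_rot: [-3.141, 0.787, 1.051]
contact_force: [0.3, -0.4, -1.0]
opening: 0.0917
grip_force: 0.0
```

```bash
python3 -c "
from h import *
go([.53,-.01,.20],-120,65,1)"
```

```text
t 2.65 q [ 0.17  0.61  1.05 -0.63  1.96  0.59] p [ 0.531  -0.0085  0.3287] rpy [-180.    45.1   60.2] F [ 0.3 -0.4 -1. ] op 0.092
cm [ 8.98 -0.01  9.22] deg [  0.2 -19.9   0.1]
```

Emit:
step_arm(increments=[{"delta_pos": [1.8,0,1.8],"dr": [0,-4,0],"fingers": -1},{"delta_pos": [3.6,0,3.7],"dr": [0,-8,0],"fingers": -1},{"delta_pos": [5.4,0,5.5],"dr": [0,-12,0],"fingers": -1},{"delta_pos": [7.2,0,7.4],"dr": [0,-16,0],"fingers": -1},{"delta_pos": [9,0,9.2],"dr": [0,-20,0],"fingers": -1}])

```text
time: 3.28
tool_pos: [0.5302, -0.0095, 0.199]
tool_rot: [-3.14, 1.133, 1.053]
contact_force: [0.1, 0.3, 1.0]
opening: 0.0918
grip_force: 0.0
```

```bash
python3 -c "
from h import *
go([.5165,-.0365,.077],-120,65,1)
cv2.imwrite('pics/side1.png',viewer.read_camera('side')[:,:,::-1])"
```

```text
t 3.27 q [ 0.24  0.88  1.15 -0.79  1.95  0.79] p [ 0.5302 -0.0095  0.199 ] rpy [-179.9   64.9   60.3] F [0.1 0.3 1. ] op 0.092
cm [9.77 0.17 7.91] deg [ 0.2 -0.1  0.1]
```

View pics/side1.png

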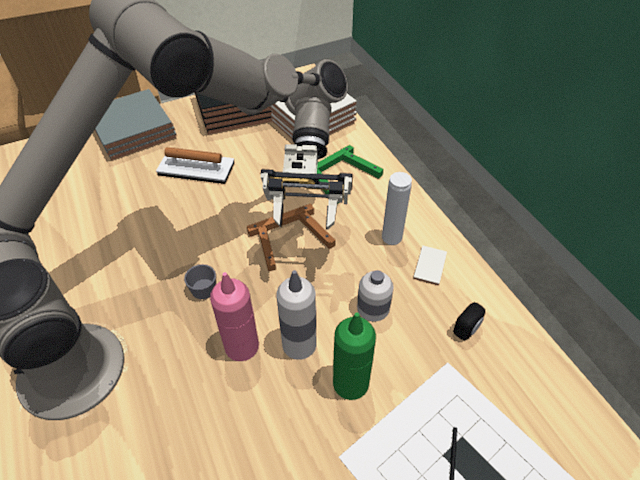

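The side view shows the gripper above the stop, pointing at the tall bottle, with fingertips at (278,222) and (330,222). The scene is unchanged.

Emit:
step_arm(increments=[{"delta_pos": [2,0,1.6],"dr": [0,0,0],"fingers": -1},{"delta_pos": [4.5,0.1,3.6],"dr": [0,0,0],"fingers": -1},{"delta_pos": [7,0.1,5.6],"dr": [0,0,0],"fingers": -1},{"delta_pos": [9.8,0.2,7.9],"dr": [0,0,0],"fingers": -1},{"delta_pos": [9.8,0.2,7.9],"dr": [0,0,0],"fingers": -1}])

```text
time: 3.95
tool_pos: [0.516, -0.0369, 0.0764]
tool_rot: [-3.131, 1.133, 1.059]
contact_force: [0.7, -0.2, -0.7]
opening: 0.0918
grip_force: 0.0
```

```bash
python3 -c "
from h import *
go([.4905,-.0815,.025],-120,65,1)
go([.449,-.153,.025],-120,65,1)"
```

```text
t 3.95 q [ 0.2   1.01  1.26 -0.76  1.76  0.94] p [ 0.516  -0.0369  0.0764] rpy [-179.4   64.9   60.7] F [ 0.7 -0.2 -0.7] op 0.092
cm [2.48 0.04 6.83] deg [ 0.  -0.1  0.3]
t 3.95 q [ 0.2   1.01  1.26 -0.76  1.76  0.94] p [ 0.516  -0.0369  0.0764] rpy [-179.4   64.9   60.7] F [ 0.7 -0.2 -0.7] op 0.092
cm [-1.02 -0.   14.32] deg [ 0.  -0.1  0.3]
```

Emit:
step_arm(increments=[{"delta_pos": [0.6,0,1.7],"dr": [0,0,0],"fingers": -1},{"delta_pos": [1.2,0,3.4],"dr": [0,0,0],"fingers": -1},{"delta_pos": [1.8,0,5],"dr": [0,0,0],"fingers": -1},{"delta_pos": [2.5,0,6.8],"dr": [0,0,0.2],"fingers": -1},{"delta_pos": [2.5,0,6.8],"dr": [0,0,0.2],"fingers": -1}])

```text
time: 4.58
tool_pos: [0.4906, -0.0814, 0.0253]
tool_rot: [3.141, 1.133, 1.047]
contact_force: [0.2, 0.4, 0.1]
opening: 0.0922
grip_force: 0.0
```

```bash
python3 -c "
from h import *
go([.449,-.153,.025],-120,65,1)
cv2.imwrite('pics/top1.png',cv2.resize(viewer.read_camera('top')[150:350,180:460,::-1],None,fx=2.8,fy=2.8,interpolation=2))"
```

```text
t 4.58 q [ 0.14  1.04  1.38 -0.79  1.62  1.03] p [ 0.4906 -0.0814  0.0253] rpy [179.9  64.9  60. ] F [0.2 0.4 0.1] op 0.092
cm [-3.48 -0.03  7.51] deg [ 0.  -0.1 -0. ]
```

View pics/top1.png

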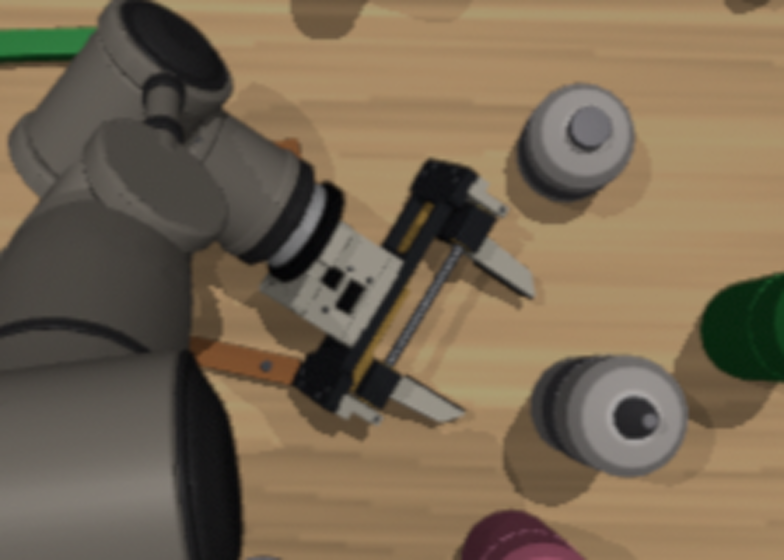

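The top crop shows the open fingers at (525,290) and (450,410), on either side of the approach line to the tall bottle at (610,415). The short bottle, at (578,140), is clear.

Emit:
step_arm(increments=[{"delta_pos": [-0.9,0,1.9],"dr": [0,0,0],"fingers": -1},{"delta_pos": [-1.8,0,3.8],"dr": [0,0,0],"fingers": -1},{"delta_pos": [-2.6,0,5.6],"dr": [0,0,0],"fingers": -1},{"delta_pos": [-3.5,0,7.5],"dr": [0,0,0],"fingers": -1},{"delta_pos": [-3.5,0,7.5],"dr": [0,0,0],"fingers": -1}])

```text
time: 5.25
tool_pos: [0.4505, -0.1526, 0.0265]
tool_rot: [3.134, 1.131, 1.041]
contact_force: [-0.5, 0.2, 0.0]
opening: 0.092
grip_force: 0.0
```

```bash
python3 -c "
from h import *
st()
a=viewer.read_camera('side')[200:400,200:420,::-1];b=viewer.read_camera('top')[200:400,300:480,::-1]
cv2.imwrite('pics/s2.png',cv2.resize(np.hstack([a,b]),None,fx=2,fy=2,interpolation=2))"
```

```text
t 5.25 q [ 0.03  0.99  1.56 -0.88  1.49  1.08] p [ 0.4505 -0.1526  0.0265] rpy [179.6  64.8  59.6] F [-0.5  0.2  0. ] op 0.092
```

View pics/s2.png

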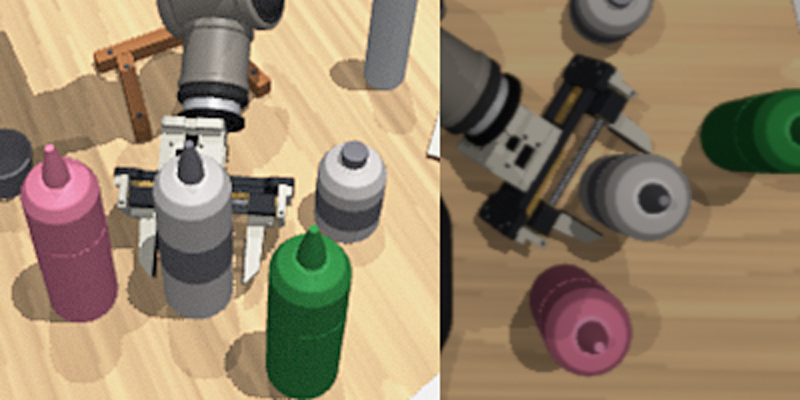

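The bottle now stands between the open fingers with no contact. I'm closing gently and low down.

Emit:
step_arm(increments=[{"delta_pos": [0,0,0],"dr": [0,0,0],"fingers": -0.8},{"delta_pos": [0,0,0],"dr": [0,0,0],"fingers": -0.7},{"delta_pos": [0,0,0],"dr": [0,0,0],"fingers": -0.6},{"delta_pos": [0,0,0],"dr": [0,0,0],"fingers": -0.5},{"delta_pos": [0,0,0],"dr": [0,0,0],"fingers": -0.4}], newtons=8)

```text
time: 5.98
tool_pos: [0.4505, -0.1518, 0.0259]
tool_rot: [3.136, 1.131, 1.043]
contact_force: [-1.6, 5.1, 1.2]
opening: 0.0739
grip_force: 8.0
```

```bash
python3 -c "
from h import *
s=st();print(s['grip_force'])
go(s['tool_pos']+np.array([.0395,.0684,0]),-120,65,1)"
```

```text
t 5.97 q [ 0.04  0.99  1.56 -0.88  1.49  1.08] p [ 0.4505 -0.1518  0.0259] rpy [179.7  64.8  59.8] F [-1.6  5.1  1.2] op 0.074
8.004875723272562
t 5.97 q [ 0.04  0.99  1.56 -0.88  1.49  1.08] p [ 0.4505 -0.1518  0.0259] rpy [179.7  64.8  59.8] F [-1.6  5.1  1.2] op 0.074
cm [ 3.37  0.01 -7.15] deg [ 0.1 -0.2 -0.1]
```

Emit:
step_arm(increments=[{"delta_pos": [0.17,0,-0.36],"dr": [0,0,0],"fingers": -0.4},{"delta_pos": [0.5,0,-1.07],"dr": [0,0,0],"fingers": -0.4},{"delta_pos": [0.84,0,-1.8],"dr": [0,0,0],"fingers": -0.4},{"delta_pos": [1.2,0,-2.55],"dr": [0,0,0],"fingers": -0.4},{"delta_pos": [1.55,0,-3.3],"dr": [0,0,0],"fingers": -0.4}])

```text
time: 6.6
tool_pos: [0.4691, -0.12, 0.026]
tool_rot: [3.135, 1.131, 1.043]
contact_force: [-1.2, -3.6, -1.7]
opening: 0.0735
grip_force: 8.0
```

```bash
cat >> h.py <<'E'
def tip():
    "nozzle tip (dark on top, topmost of it in side view not isolated): grey shoulder disc in top view"
    im=viewer.read_camera('top');return im
E
python3 -c "
from h import *
s=st()
a=viewer.read_camera('side')[200:400,200:420,::-1];b=viewer.read_camera('top')[150:350,280:460,::-1]
cv2.imwrite('pics/s3.png',cv2.resize(np.hstack([a,b]),None,fx=2,fy=2,interpolation=2))"
```

```text
t 6.6 q [ 0.09  1.01  1.48 -0.84  1.54  1.05] p [ 0.4691 -0.12    0.026 ] rpy [179.6  64.8  59.8] F [-1.2 -3.6 -1.7] op 0.074
```

View pics/s3.png

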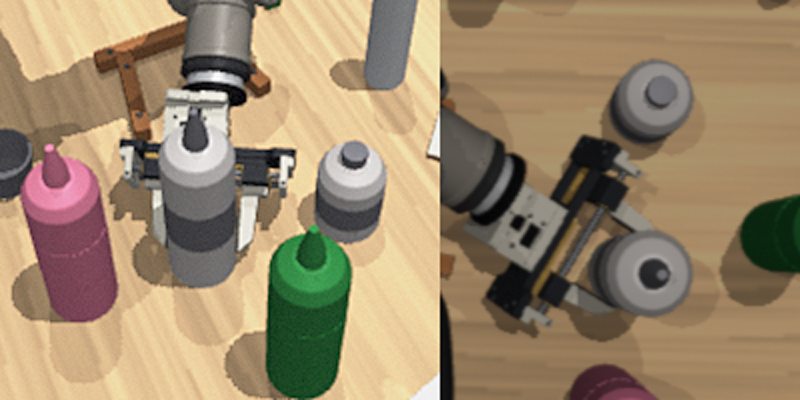

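The bottle slides upright in the hold, and its neighbours are untouched. I'm continuing the pull.

Emit:
step_arm(increments=[{"delta_pos": [0.3,0,-0.7],"dr": [0,0,0],"fingers": -0.4},{"delta_pos": [0.7,0,-1.5],"dr": [0,0,0],"fingers": -0.4},{"delta_pos": [1.1,0,-2.3],"dr": [0,0,0],"fingers": -0.4},{"delta_pos": [1.5,0,-3.15],"dr": [0,0,0],"fingers": -0.4},{"delta_pos": [1.8,0,-3.85],"dr": [0,0,0],"fingers": -0.4}])

```text
time: 7.32
tool_pos: [0.4903, -0.0831, 0.026]
tool_rot: [3.135, 1.13, 1.043]
contact_force: [-0.2, -1.5, -3.4]
opening: 0.0735
grip_force: 8.0
```

Emit:
step_arm(increments=[{"delta_pos": [0,0,0],"dr": [0,0,0],"fingers": -0.5},{"delta_pos": [0,0,0],"dr": [0,0,0],"fingers": -0.65},{"delta_pos": [0,0,0],"dr": [0,0,0],"fingers": -0.8},{"delta_pos": [0,0,0],"dr": [0,0,0],"fingers": -1},{"delta_pos": [0,0,0],"dr": [0,0,0],"fingers": -1}])

```text
time: 7.95
tool_pos: [0.4899, -0.0839, 0.0262]
tool_rot: [3.135, 1.131, 1.043]
contact_force: [-0.0, -0.1, 0.8]
opening: 0.0917
grip_force: 0.0
```

```bash
python3 -c "
from h import *
s=st()
im=viewer.read_camera('side');hsv=cv2.cvtColor(im,cv2.COLOR_RGB2HSV)
cv2.imwrite('pics/s4.png',im[:,:,::-1]);t=viewer.read_camera('top');cv2.imwrite('pics/t4.png',t[:,:,::-1])
g=proj('top',(.4925,-.078,.257));print('expected tip top',g,'side',proj('side',(.4925,-.078,.257)))
for n,I in(('top',t),('side',im)):
    u,v=proj(n,(.4925,-.078,.235)).astype(int)
    sub=I[v-25:v+26,u-25:u+26].max(2);m=(sub<75).astype(np.uint8);k,l,S,c=cv2.connectedComponentsWithStats(m);print(n,(u,v),[(x[0]+u-25,x[1]+v-25,*x[2:]) for x in S[1:].tolist() if x[4]>25])
"
```

```text
t 7.95 q [ 0.14  1.04  1.39 -0.8   1.61  1.03] p [ 0.4899 -0.0839  0.0262] rpy [179.6  64.8  59.7] F [-0.  -0.1  0.8] op 0.092
expected tip top [367.45365502 273.02491778] side [299.7389454  235.94244797]
top (np.int64(365), np.int64(273)) [(np.int64(340), np.int64(260), 12, 33, 102), (np.int64(358), np.int64(267), 15, 14, 140)]
side (np.int64(300), np.int64(243)) [(np.int64(292), np.int64(218), 34, 10, 166), (np.int64(293), np.int64(227), 33, 15, 170), (np.int64(294), np.int64(239), 12, 19, 76), (np.int64(275), np.int64(256), 7, 5, 31), (np.int64(319), np.int64(259), 7, 8, 49), (np.int64(275), np.int64(264), 8, 5, 37)]
```

Emit:
step_arm(increments=[{"delta_pos": [0,0,-2],"dr": [0,0,0],"fingers": -1},{"delta_pos": [0,0,-4.5],"dr": [0,0,0],"fingers": -1},{"delta_pos": [0,0,-8],"dr": [0,0,0],"fingers": -1},{"delta_pos": [0,0,-11.5],"dr": [0,0,0],"fingers": -0.5},{"delta_pos": [-3.5,0,-13],"dr": [0,0,0],"fingers": 0.13}])

```text
time: 8.68
tool_pos: [0.541, 0.0071, 0.112]
tool_rot: [3.14, 1.132, 1.05]
contact_force: [-0.9, -0.3, -0.1]
opening: 0.0764
grip_force: 0.0
```

```bash
python3 -c "
from h import *
go([.55,.02,.34],-120,30,1);go([.55,.02,.36],-110,0,1)"
```

```text
t 8.68 q [ 0.25  1.02  1.12 -0.75  1.88  0.88] p [0.541  0.0071 0.112 ] rpy [179.9  64.9  60.2] F [-0.9 -0.3 -0.1] op 0.076
cm [-19.98   0.15 -11.1 ] deg [ 0.2 34.9  0.1]
t 8.68 q [ 0.25  1.02  1.12 -0.75  1.88  0.88] p [0.541  0.0071 0.112 ] rpy [179.9  64.9  60.2] F [-0.9 -0.3 -0.1] op 0.076
cm [-21.79   0.15 -11.95] deg [-5.5 64.7 -8.7]
```

Emit:
step_arm(increments=[{"delta_pos": [-4.5,0,-2.5],"dr": [0,3,0],"fingers": 0.13},{"delta_pos": [-9,0,-5],"dr": [0,9,0],"fingers": 0.13},{"delta_pos": [-13.5,0,-7.5],"dr": [0,17,0],"fingers": 0.13},{"delta_pos": [-18,0,-10],"dr": [0,26,0],"fingers": 0.13},{"delta_pos": [-21.8,0,-12],"dr": [0,35,0],"fingers": 0.13}])

```text
time: 9.3
tool_pos: [0.5481, 0.0197, 0.3642]
tool_rot: [3.136, 0.514, 1.047]
contact_force: [0.6, -0.9, 0.2]
opening: 0.0403
grip_force: 0.0
```

```bash
python3 -c "
from h import *
go([.49,-.20,.36],80,0);go([.49,-.19,.36],90,35)"
```

```text
t 9.3 q [ 0.13  0.53  0.96 -0.44  1.94  0.55] p [0.5481 0.0197 0.3642] rpy [179.7  29.4  60. ] F [ 0.6 -0.9  0.2] op 0.04
cm [-18.89   5.89  11.18] deg [ -4.8  29.2 -19.5]
t 9.3 q [ 0.13  0.53  0.96 -0.44  1.94  0.55] p [0.5481 0.0197 0.3642] rpy [179.7  29.4  60. ] F [ 0.6 -0.9  0.2] op 0.04
cm [-18.14   5.4   10.75] deg [  1.8  63.  -31.4]
```

Pushing from behind here would bring the wrist too close to the green bottle. The pull works well, and a grip about 42 mm up keeps the whole gripper above the 24 mm battens. So I'll take the same low hold again and slide the bottle into the funnel from the front.

```bash
python3 -c "
from h import *
go([.555,.03,.10],-120,65,1)"
```

```text
t 9.3 q [ 0.13  0.53  0.96 -0.44  1.94  0.55] p [0.5481 0.0197 0.3642] rpy [179.7  29.4  60. ] F [ 0.6 -0.9  0.2] op 0.04
cm [14.06 -0.04 22.4 ] deg [  0.3 -35.6  -0.1]
```

Emit:
step_arm(increments=[{"delta_pos": [2.8,0,4.5],"dr": [0,-7,0],"fingers": -1},{"delta_pos": [5.6,0,9],"dr": [0,-14,0],"fingers": -1},{"delta_pos": [8.4,0,13.5],"dr": [0,-21,0],"fingers": -1},{"delta_pos": [11.2,0,18],"dr": [0,-28,0],"fingers": -1},{"delta_pos": [14,0,22.4],"dr": [0.3,-35.6,0],"fingers": -1}])

```text
time: 9.93
tool_pos: [0.554, 0.028, 0.0966]
tool_rot: [3.141, 1.145, 1.045]
contact_force: [0.9, 0.8, 0.6]
opening: 0.0856
grip_force: 0.0
```

```bash
python3 -c "
from h import *
go([.555,.0285,.042],-120,65,1)
go([.490,-.084,.042],-120,65,1)"
```

```text
t 9.93 q [ 0.28  1.08  1.03 -0.74  1.93  0.88] p [0.554  0.028  0.0966] rpy [179.9  65.6  59.9] F [0.9 0.8 0.6] op 0.086
cm [5.01 0.06 2.17] deg [-0.1  0.6 -0.1]
t 9.93 q [ 0.28  1.08  1.03 -0.74  1.93  0.88] p [0.554  0.028  0.0966] rpy [179.9  65.6  59.9] F [0.9 0.8 0.6] op 0.086
cm [-0.36  0.08 14.  ] deg [-0.1  0.6 -0.1]
```

Emit:
step_arm(increments=[{"delta_pos": [0.3,0,3.5],"dr": [0,0.3,0],"fingers": -1},{"delta_pos": [0.5,0,7],"dr": [0,0.6,0],"fingers": -1},{"delta_pos": [0.2,0,10.5],"dr": [0,0.6,0],"fingers": -1},{"delta_pos": [-0.35,0.1,14],"dr": [0,0.6,0],"fingers": -1},{"delta_pos": [-0.35,0.1,14],"dr": [0,0.6,0],"fingers": -1}])

```text
time: 10.55
tool_pos: [0.4885, -0.0856, 0.0421]
tool_rot: [-3.134, 1.133, 1.049]
contact_force: [-0.0, 0.3, 0.0]
opening: 0.0912
grip_force: 0.0
```

Emit:
step_arm(increments=[{"delta_pos": [0,0,0],"dr": [0,0,0],"fingers": -0.8},{"delta_pos": [0,0,0],"dr": [0,0,0],"fingers": -0.7},{"delta_pos": [0,0,0],"dr": [0,0,0],"fingers": -0.6},{"delta_pos": [0,0,0],"dr": [0,0,0],"fingers": -0.5},{"delta_pos": [0,0,0],"dr": [0,0,0],"fingers": -0.4}], newtons=8)

```text
time: 11.18
tool_pos: [0.4904, -0.0834, 0.0426]
tool_rot: [-3.141, 1.13, 1.046]
contact_force: [0.7, 4.4, 2.0]
opening: 0.0736
grip_force: 8.0
```

```bash
python3 -c "
from h import *
s=st();print(s['grip_force']);p=s['tool_pos'];c=p[:2]+.0045*np.array([.5,.866]);print('bottle',c)
go([.547,.0,p[2]],-120,65,1)
go([.550,.05,p[2]],-120,65,1)
"
```

```text
t 11.18 q [ 0.14  1.01  1.39 -0.79  1.63  1.01] p [ 0.4904 -0.0834  0.0426] rpy [-180.    64.8   59.9] F [0.7 4.4 2. ] op 0.074
8.000198872759938
bottle [ 0.49262986 -0.07949915]
t 11.18 q [ 0.14  1.01  1.39 -0.79  1.63  1.01] p [ 0.4904 -0.0834  0.0426] rpy [-180.    64.8   59.9] F [0.7 4.4 2. ] op 0.074
cm [ 4.29  0.72 -9.09] deg [-0.1 -0.2 -0. ]
t 11.18 q [ 0.14  1.01  1.39 -0.79  1.63  1.01] p [ 0.4904 -0.0834  0.0426] rpy [-180.    64.8   59.9] F [0.7 4.4 2. ] op 0.074
cm [  6.2   -1.53 -13.14] deg [-0.1 -0.2 -0. ]
```

Emit:
step_arm(increments=[{"delta_pos": [0.25,0.05,-0.6],"dr": [0,0,0],"fingers": -0.4},{"delta_pos": [0.7,0.1,-1.5],"dr": [0,0,0],"fingers": -0.4},{"delta_pos": [1.15,0.2,-2.45],"dr": [0,0,0],"fingers": -0.4},{"delta_pos": [1.65,0.3,-3.5],"dr": [0,0,0],"fingers": -0.4},{"delta_pos": [2.15,0.35,-4.55],"dr": [0,0,0],"fingers": -0.4}])

```text
time: 11.8
tool_pos: [0.5184, -0.0424, 0.0428]
tool_rot: [-3.139, 1.133, 1.047]
contact_force: [-4.7, -5.6, 4.0]
opening: 0.0734
grip_force: 8.0
```

Emit:
step_arm(increments=[{"delta_pos": [0.5,0.1,-1.05],"dr": [0,0,0],"fingers": -0.4},{"delta_pos": [1,0.2,-2.1],"dr": [0,0,0],"fingers": -0.4},{"delta_pos": [1.45,0.25,-3.1],"dr": [0,0,0],"fingers": -0.4},{"delta_pos": [1.85,0.3,-3.95],"dr": [0,0,0],"fingers": -0.4},{"delta_pos": [2.15,0.35,-4.55],"dr": [0,0,0],"fingers": -0.4}])

```text
time: 12.42
tool_pos: [0.5465, -0.001, 0.0436]
tool_rot: [-3.141, 1.135, 1.045]
contact_force: [-4.5, -8.2, 7.0]
opening: 0.073
grip_force: 8.0
```

```bash
cat >> h.py <<'E'
def noz(c):
    "dark nozzle blob near its projection for bottle centre c; bottle centre from foot-of-nozzle height"
    I=viewer.read_camera('top');u,v=proj('top',(*c,.235)).astype(int);m=(I[v-22:v+23,u-22:u+23].max(2)<75).astype(np.uint8)
    k,l,S,C=cv2.connectedComponentsWithStats(m);i=min(range(1,k),key=lambda i:np.hypot(*(C[i]-22)) if S[i,4]>60 else 99)
    b=S[i];q=(b[0]+b[2]/2-.5+u-22,b[1]+b[3]/2-.5+v-22);print('noz',q,S[i],'expected',(u,v),'xy',ray('top',q,.232))
E
python3 -c "
from h import *
s=st();print(s['grip_force']);p=s['tool_pos'];c=p[:2]+.0045*np.array([.5,.866]);print('bottle',c);noz(c)
go([.551,.07,p[2]],-115,65,1)
go([.551,.141,p[2]],-110,65,1)
"
```

```text
t 12.43 q [ 0.24  1.12  1.1  -0.74  1.82  0.94] p [ 0.5465 -0.001   0.0436] rpy [-179.9   65.    59.9] F [-4.5 -8.2  7. ] op 0.073
7.9914566315710545
bottle [0.54871438 0.00289008]
noz (np.float64(310.5), np.float64(235.0)) [ 10  14  14  15 139] expected (np.int64(316), np.int64(236)) xy [0.55196747 0.01208461]
t 12.47 q [ 0.24  1.12  1.1  -0.74  1.82  0.94] p [ 5.469e-01 -4.000e-04  4.370e-02] rpy [180.   65.   59.8] F [-4.1 -5.1  6. ] op 0.074
cm [ 2.67 -3.18 -5.7 ] deg [-4.7  0.  -2.2]
t 12.47 q [ 0.24  1.12  1.1  -0.74  1.82  0.94] p [ 5.469e-01 -4.000e-04  4.370e-02] rpy [180.   65.   59.8] F [-4.1 -5.1  6. ] op 0.074
cm [  5.26  -6.75 -11.27] deg [-9.2  0.  -4.3]
```

The nozzle leads by 9 mm, so the bottle leans about 0.045 rad: gripping at 44 mm is too high for this friction. I'll release it here to settle, then push low from behind, since there is now room.

Emit:
step_arm(increments=[{"delta_pos": [0,0,0.2],"dr": [0,0,0],"fingers": -0.5},{"delta_pos": [0,0,0.2],"dr": [0,0,0],"fingers": -0.6},{"delta_pos": [0,0,0.2],"dr": [0,0,0],"fingers": -0.7},{"delta_pos": [0,0,0.2],"dr": [0,0,0],"fingers": -0.9},{"delta_pos": [0,0,0.2],"dr": [0,0,0],"fingers": -1}])

```text
time: 13.1
tool_pos: [0.5459, -0.0017, 0.0413]
tool_rot: [-3.14, 1.131, 1.047]
contact_force: [1.5, 0.1, -0.1]
opening: 0.0905
grip_force: 0.0
```

```bash
python3 -c "
from h import *
s=st();noz((.549,.003))"
```

```text
t 13.1 q [ 0.24  1.12  1.1  -0.74  1.81  0.94] p [ 0.5459 -0.0017  0.0413] rpy [-179.9   64.8   60. ] F [ 1.5  0.1 -0.1] op 0.09
noz (np.float64(318.5), np.float64(240.0)) [ 18  19  14  15 132] expected (np.int64(316), np.int64(236)) xy [ 0.54419581 -0.00099469]
```

Emit:
step_arm(increments=[{"delta_pos": [0,0,-2],"dr": [0,0,0],"fingers": -1},{"delta_pos": [0,0,-4.5],"dr": [0,0,0],"fingers": -1},{"delta_pos": [0,0,-8],"dr": [0,0,0],"fingers": -1},{"delta_pos": [0,0,-11.5],"dr": [0,0,0],"fingers": -0.5},{"delta_pos": [-4,0,-13],"dr": [0,0,0],"fingers": 0.13}])

```text
time: 13.78
tool_pos: [0.5959, 0.0869, 0.1299]
tool_rot: [-3.13, 1.134, 1.059]
contact_force: [0.2, -0.5, -0.3]
opening: 0.0764
grip_force: 0.0
```

Emit:
step_arm(increments=[{"delta_pos": [-4.5,0,-2.5],"dr": [0,3,0],"fingers": 0.13},{"delta_pos": [-9,0,-5],"dr": [0,9,0],"fingers": 0.13},{"delta_pos": [-13.5,0,-7.5],"dr": [0,17,0],"fingers": 0.13},{"delta_pos": [-18,0,-10],"dr": [0,26,0],"fingers": 0.13},{"delta_pos": [-21.8,0,-12],"dr": [0,35,0],"fingers": 0.13}])

```text
time: 14.4
tool_pos: [0.6042, 0.099, 0.3841]
tool_rot: [3.14, 0.513, 1.046]
contact_force: [0.5, -0.3, -1.5]
opening: 0.0402
grip_force: 0.0
```

```bash
python3 -c "
from h import *
go([.515,-.05,.35],60,0);go([.50,-.065,.35],60,35)"
```

```text
t 14.4 q [ 0.22  0.74  0.55 -0.45  2.17  0.55] p [0.6042 0.099  0.3841] rpy [179.9  29.4  59.9] F [ 0.5 -0.3 -1.5] op 0.04
cm [-13.46  -0.26  11.5 ] deg [ 0.1 29.4 -0.1]
t 14.4 q [ 0.22  0.74  0.55 -0.45  2.17  0.55] p [0.6042 0.099  0.3841] rpy [179.9  29.4  59.9] F [ 0.5 -0.3 -1.5] op 0.04
cm [-15.24  -0.81  12.51] deg [ 0.1 64.4 -0. ]
```

Emit:
step_arm(increments=[{"delta_pos": [-2.5,0,2],"dr": [0,10,0],"fingers": 0.13},{"delta_pos": [-5,0,4],"dr": [0,20,0],"fingers": 0.13},{"delta_pos": [-7.5,-0.3,6],"dr": [0,30,0],"fingers": 0.13},{"delta_pos": [-10,-0.5,8],"dr": [0,40,0],"fingers": 0.13},{"delta_pos": [-12.5,-0.7,10],"dr": [0,50,0],"fingers": 0.13}])

```text
time: 15.02
tool_pos: [0.5182, -0.0353, 0.3577]
tool_rot: [3.138, -0.358, 1.046]
contact_force: [-0.3, -1.1, -1.1]
opening: 0.0399
grip_force: 0.0
```

```bash
python3 -c "
from h import *
go([.517,-.048,.34],60,35)"
```

```text
t 15.03 q [-0.44  0.19  1.43  0.36  1.49  0.07] p [ 0.5182 -0.0353  0.3577] rpy [179.8 -20.5  59.9] F [-0.3 -1.1 -1.1] op 0.04
cm [-1.71  0.53  1.25] deg [ 0.2 14.5 -0. ]
```

Emit:
step_arm(increments=[{"delta_pos": [-0.6,0.2,0.4],"dr": [0,5,0],"fingers": 0.13},{"delta_pos": [-1.2,0.4,0.8],"dr": [0,10,0],"fingers": 0.13},{"delta_pos": [-1.7,0.5,1.2],"dr": [0,14.5,0],"fingers": 0.13},{"delta_pos": [-1.7,0.5,1.2],"dr": [0,14.5,0],"fingers": 0.13},{"delta_pos": [-1.7,0.5,1.2],"dr": [0,14.5,0],"fingers": 0.13}])

```text
time: 15.65
tool_pos: [0.5175, -0.0474, 0.3401]
tool_rot: [3.141, -0.604, 1.046]
contact_force: [-0.0, 0.5, 0.9]
opening: 0.0395
grip_force: 0.0
```

```bash
python3 -c "
from h import *
noz((.544,-.001))
go([.517,-.048,.20],60,35);go([.517,-.048,.022],60,35)"
```

```text
noz (np.float64(317.5), np.float64(239.5)) [ 15  16  14  14 138] expected (np.int64(318), np.int64(239)) xy [0.54496491 0.00063502]
t 15.7 q [-0.61  0.2   1.56  0.61  1.46 -0.18] p [ 0.5176 -0.0471  0.3402] rpy [180.  -34.6  60. ] F [ 0.2  0.6 -1.1] op 0.04
cm [-8.05 -0.02 11.48] deg [ 0.1  0.4 -0. ]
t 15.7 q [-0.61  0.2   1.56  0.61  1.46 -0.18] p [ 0.5176 -0.0471  0.3402] rpy [180.  -34.6  60. ] F [ 0.2  0.6 -1.1] op 0.04
cm [-18.17  -0.03  26.12] deg [ 0.1  0.4 -0. ]
```

Before lowering, I check that the forearm clears the pink bottle, using a quick link-length fit from the poses logged so far.

```bash
cat > fk.py <<'E'
import numpy as np
from scipy.optimize import least_squares
D=[([1.157,.342,1.524,0,1.275],[.139,.506,.2265]),([.68,.11,1.55,0,1.48],[.2885,.3291,.3267]),([-.43,.14,1.65,.65,1.69],[.4195,.103,.3609]),([-.08,.28,1.33,-.01,1.53],[.5203,.0316,.3291]),([.17,.61,1.05,-.63,1.96],[.531,-.0085,.3287]),([.14,1.04,1.38,-.79,1.62],[.4906,-.0814,.0253]),([.03,.99,1.56,-.88,1.49],[.4505,-.1526,.0265]),([.22,.74,.55,-.45,2.17],[.6042,.099,.3841]),([-.61,.2,1.56,.61,1.46],[.5176,-.0471,.3402]),([.24,.88,1.15,-.79,1.95],[.5302,-.0095,.199])]
def basis(q):
    c,s=np.cos(q[0]),np.sin(q[0]);R=np.array([[c,-s,0],[s,c,0],[0,0,1]]);b=q[1]+q[2]
    u=np.array([np.sin(q[1]),0,np.cos(q[1])]);f=np.array([np.sin(b),0,np.cos(b)]);dn=np.array([np.cos(b),0,-np.sin(b)])
    t=np.cos(q[4])*f+np.sin(q[4])*(np.cos(q[3])*dn+np.sin(q[3])*np.array([0,1,0]))
    return R,u,f,t
A=[];y=[]
for q,p in D:
    R,u,f,t=basis(q);A.append(np.c_[R[:,2],u@R.T,f@R.T,R[:,1],t@R.T]);y+=p
k,res,*_=np.linalg.lstsq(np.vstack(A),np.array(y),rcond=None)
def pts(q):
    R,u,f,t=basis(q);W=R@(np.array([0,k[3],k[0]])+k[1]*u+k[2]*f);return R@(np.array([0,k[3],k[0]])+k[1]*u),W,W+k[4]*(R@t),R@t
def ik(p,a,th,q0=(-.6,.6,1.6,.6,1.4)):
    a,th=np.radians([a,th]);z=np.array([np.cos(a)*np.sin(th),np.sin(a)*np.sin(th),-np.cos(th)])
    s=least_squares(lambda q:np.r_[pts(q)[2]-p,.3*(pts(q)[3]-z)],q0);return s.x,s.cost
if __name__=='__main__':
    print('h L1 L2 e d',k.round(3),'rms',np.sqrt(res/30))
    for p,a in(((.517,-.048,.022),60),((.525,-.034,.022),60),((.55,.03,.022),75),((.553,.1,.022),85)):
        q,c=ik(np.array(p),a,35);E,W,_,_=pts(q);print(p,q.round(2),round(c,6),'E',E.round(3),'W',W.round(3))
        for n,B in(('pink',(.337,-.1005)),('green',(.5095,-.27))):
            for P,Q in((E,W),(W,np.array(p))):
                S=np.array([P+(Q-P)*x for x in np.linspace(0,1,60)]);d=np.hypot(*(S[:,:2]-B).T);i=d.argmin();print('  ',n,'min horiz',d[i].round(3),'z',S[i,2].round(3),'| min z where d<.09',S[d<.09][:,2].min().round(3) if (d<.09).any() else None)
E
python3 fk.py
```

```text
h L1 L2 e d [0.204 0.479 0.381 0.077 0.319] rms [0.00740515]
(0.517, -0.048, 0.022) [-0.61  0.58  2.    0.87  0.85] 0.0 E [ 0.259 -0.089  0.605] W [ 0.425 -0.207  0.284]
   pink min horiz 0.036 z 0.496 | min z where d<.09 0.365
   pink min horiz 0.13 z 0.217 | min z where d<.09 None
   green min horiz 0.105 z 0.284 | min z where d<.09 None
   green min horiz 0.105 z 0.284 | min z where d<.09 None
(0.525, -0.034, 0.022) [-0.58  0.58  1.99  0.89  0.83] 0.0 E [ 0.262 -0.08   0.604] W [ 0.433 -0.193  0.284]
   pink min horiz 0.024 z 0.49 | min z where d<.09 0.354
   pink min horiz 0.13 z 0.239 | min z where d<.09 None
   green min horiz 0.109 z 0.284 | min z where d<.09 None
   green min horiz 0.109 z 0.284 | min z where d<.09 None
(0.55, 0.03, 0.022) [-0.43  0.64  1.85  0.78  0.93] 0.0 E [ 0.294 -0.051  0.587] W [ 0.503 -0.147  0.284]
   pink min horiz 0.027 z 0.51 | min z where d<.09 0.397
   pink min horiz 0.172 z 0.279 | min z where d<.09 None
   green min horiz 0.123 z 0.284 | min z where d<.09 None
   green min horiz 0.123 z 0.284 | min z where d<.09 None
(0.553, 0.1, 0.022) [-0.29  0.67  1.79  0.75  0.97] 0.0 E [ 0.307 -0.013  0.579] W [ 0.537 -0.082  0.284]
   pink min horiz 0.075 z 0.514 | min z where d<.09 0.454
   pink min horiz 0.201 z 0.284 | min z where d<.09 None
   green min horiz 0.19 z 0.284 | min z where d<.09 None
   green min horiz 0.19 z 0.284 | min z where d<.09 None
```

Forearm and wrist are clear: above 0.35 m over pink, and 0.10 m from green. Descending behind the bottle.

Emit:
step_arm(increments=[{"delta_pos": [-2.2,0,3.2],"dr": [0,0.4,0],"fingers": 0.13},{"delta_pos": [-4.6,0,6.6],"dr": [0,0.4,0],"fingers": 0.13},{"delta_pos": [-7.2,0,10.3],"dr": [0,0.4,0],"fingers": 0.13},{"delta_pos": [-9.8,0,14],"dr": [0,0.4,0],"fingers": 0.13},{"delta_pos": [-12,0,17.2],"dr": [0,0.4,0],"fingers": 0.13}])

```text
time: 16.32
tool_pos: [0.5172, -0.0474, 0.1289]
tool_rot: [3.141, -0.612, 1.047]
contact_force: [0.8, -0.5, 0.5]
opening: 0.0401
grip_force: 0.0
```

```bash
python3 -c "
from h import *
go([.517,-.048,.022],60,35)"
```

```text
t 16.32 q [-0.61  0.44  1.87  0.73  1.03 -0.54] p [ 0.5172 -0.0474  0.1289] rpy [180. -35.  60.] F [ 0.8 -0.5  0.5] op 0.04
cm [-6.19  0.01  8.71] deg [ 0. -0.  0.]
```

Emit:
step_arm(increments=[{"delta_pos": [-1.5,0,2.1],"dr": [0,0,0],"fingers": 0.13},{"delta_pos": [-3,0,4.2],"dr": [0,0,0],"fingers": 0.13},{"delta_pos": [-4.5,0,6.3],"dr": [0,0,0],"fingers": 0.13},{"delta_pos": [-6.1,0,8.6],"dr": [0,0,0],"fingers": 0.13},{"delta_pos": [-6.2,0,8.7],"dr": [0,0,0],"fingers": 0.13}])

```text
time: 16.95
tool_pos: [0.5163, -0.0476, 0.0221]
tool_rot: [-3.138, -0.613, 1.045]
contact_force: [0.1, -0.2, 0.0]
opening: 0.0401
grip_force: 0.0
```

```bash
python3 -c "
from h import *
noz((.545,.0))
go([.5245,-.034,.022],60,35);go([.531,.0,.022],65,35);go([.540,.035,.022],75,35)"
```

```text
noz (np.float64(317.5), np.float64(239.5)) [ 16  16  14  14 139] expected (np.int64(317), np.int64(239)) xy [0.54496491 0.00063502]
t 17.0 q [-0.61  0.64  1.94  0.87  0.85 -0.78] p [ 0.5167 -0.048   0.0229] rpy [-179.9  -35.1   59.9] F [-0.2 -0.7  0. ] op 0.04
cm [ 1.26 -0.02  1.  ] deg [-0.  -0.1 -0.1]
t 17.0 q [-0.61  0.64  1.94  0.87  0.85 -0.78] p [ 0.5167 -0.048   0.0229] rpy [-179.9  -35.1   59.9] F [-0.2 -0.7  0. ] op 0.04
cm [ 3.93 -1.16  2.88] deg [ 2.8 -0.1 -4.2]
t 17.0 q [-0.61  0.64  1.94  0.87  0.85 -0.78] p [ 0.5167 -0.048   0.0229] rpy [-179.9  -35.1   59.9] F [-0.2 -0.7  0. ] op 0.04
cm [ 6.78 -2.14  4.88] deg [  8.6  -0.1 -12.4]
```

Emit:
step_arm(increments=[{"delta_pos": [0.4,0,0.3],"dr": [0,0,0],"fingers": 0.13},{"delta_pos": [0.8,0,0.6],"dr": [0,0,0],"fingers": 0.13},{"delta_pos": [1.15,0,0.85],"dr": [0,0,0],"fingers": 0.13},{"delta_pos": [1.45,0,1.05],"dr": [0,0,0],"fingers": 0.13},{"delta_pos": [1.8,-0.1,1.3],"dr": [0,0,0],"fingers": 0.13}])

```text
time: 17.62
tool_pos: [0.5275, -0.0299, 0.0229]
tool_rot: [3.139, -0.611, 1.045]
contact_force: [-1.3, -6.1, 2.8]
opening: 0.0399
grip_force: 2.9
```

```bash
python3 -c "
from h import *
noz((.55,.005))
go([.5387,-.0067,.022],70,35)"
```

```text
noz (np.float64(315.5), np.float64(239.0)) [ 17  18  14  15 138] expected (np.int64(314), np.int64(236)) xy [0.54569508 0.00387593]
t 17.68 q [-0.57  0.64  1.93  0.9   0.83 -0.75] p [ 0.5276 -0.0295  0.023 ] rpy [179.9 -35.   59.9] F [ 1.3 -3.8  2.1] op 0.04
cm [ 2.02 -0.19  1.53] deg [ 5.9 -0.  -8.3]
```

Emit:
step_arm(increments=[{"delta_pos": [0.4,0,0.3],"dr": [1.2,0,-1.7],"fingers": 0.13},{"delta_pos": [0.8,-0.1,0.6],"dr": [2.4,0,-3.3],"fingers": 0.13},{"delta_pos": [1.2,-0.1,0.9],"dr": [3.5,0,-5],"fingers": 0.13},{"delta_pos": [1.6,-0.15,1.2],"dr": [4.7,0,-6.6],"fingers": 0.13},{"delta_pos": [2,-0.2,1.5],"dr": [5.9,0,-8.3],"fingers": 0.13}])

```text
time: 18.3
tool_pos: [0.5389, -0.008, 0.0226]
tool_rot: [3.139, -0.611, 1.224]
contact_force: [-1.2, -8.9, 5.6]
opening: 0.0399
grip_force: 4.2
```

```bash
python3 -c "
from h import *
noz((.552,.028))
go([.5467,.0216,.022],80,35)"
```

```text
noz (np.float64(300.5), np.float64(236.0)) [ 16  17  14  15 138] expected (np.int64(300), np.int64(234)) xy [0.54995836 0.02815033]
t 18.35 q [-0.51  0.68  1.83  0.79  0.92 -0.75] p [ 0.5392 -0.0075  0.0226] rpy [179.9 -35.   70.2] F [ 0.1 -6.7  4. ] op 0.04
cm [ 2.42 -0.28  1.76] deg [ 5.8 -0.  -8. ]
```

Emit:
step_arm(increments=[{"delta_pos": [0.5,0,0.35],"dr": [1.2,0,-1.6],"fingers": 0.13},{"delta_pos": [1,-0.1,0.7],"dr": [2.4,0,-3.2],"fingers": 0.13},{"delta_pos": [1.45,-0.15,1.05],"dr": [3.5,0,-4.8],"fingers": 0.13},{"delta_pos": [1.95,-0.2,1.4],"dr": [4.6,0,-6.4],"fingers": 0.13},{"delta_pos": [2.4,-0.25,1.75],"dr": [5.8,0,-8],"fingers": 0.13}])

```text
time: 18.98
tool_pos: [0.547, 0.0207, 0.0222]
tool_rot: [3.141, -0.611, 1.395]
contact_force: [-0.6, -10.9, 7.3]
opening: 0.0398
grip_force: 4.8
```

```bash
python3 -c "
from h import *
noz((.553,.06))
go([.549,.065,.022],88,35);go([.551,.105,.022],91,35)"
```

```text
noz (np.float64(282.5), np.float64(234.0)) [ 18  16  14  15 136] expected (np.int64(280), np.int64(233)) xy [0.55248586 0.05719692]
t 19.02 q [-0.44  0.71  1.75  0.72  1.   -0.76] p [0.5472 0.0214 0.0222] rpy [-180.  -35.   80.] F [ 1.  -6.1  5. ] op 0.04
cm [ 3.53 -0.58  2.51] deg [ 4.6 -0.  -6.5]
t 19.02 q [-0.44  0.71  1.75  0.72  1.   -0.76] p [0.5472 0.0214 0.0222] rpy [-180.  -35.   80.] F [ 1.  -6.1  5. ] op 0.04
cm [ 6.78 -1.07  4.79] deg [ 6.3 -0.  -9. ]
```

Emit:
step_arm(increments=[{"delta_pos": [0.7,-0.1,0.5],"dr": [0.9,0,-1.3],"fingers": 0.13},{"delta_pos": [1.4,-0.2,1],"dr": [1.8,0,-2.6],"fingers": 0.13},{"delta_pos": [2.1,-0.35,1.5],"dr": [2.8,0,-3.9],"fingers": 0.13},{"delta_pos": [2.8,-0.45,2],"dr": [3.7,0,-5.2],"fingers": 0.13},{"delta_pos": [3.5,-0.55,2.5],"dr": [4.6,0,-6.5],"fingers": 0.13}])

```text
time: 19.65
tool_pos: [0.5493, 0.0642, 0.0221]
tool_rot: [-3.142, -0.612, 1.533]
contact_force: [0.4, -8.9, 7.2]
opening: 0.04
grip_force: 5.0
```

```bash
python3 -c "
from h import *
noz((.552,.102))
go([.552,.102,.022],91,35)"
```

```text
noz (np.float64(255.5), np.float64(235.5)) [ 17  18  14  14 140] expected (np.int64(254), np.int64(233)) xy [0.54900674 0.10049058]
t 19.7 q [-0.35  0.73  1.7   0.68  1.04 -0.77] p [0.5492 0.0653 0.0221] rpy [-180.   -35.1   87.9] F [ 1.4 -7.   4.8] op 0.04
cm [3.   0.15 2.12] deg [ 1.7 -0.1 -2.5]
```

Emit:
step_arm(increments=[{"delta_pos": [0.75,0,0.5],"dr": [0.4,0,-0.6],"fingers": 0.13},{"delta_pos": [1.45,0.05,1],"dr": [0.8,0,-1.2],"fingers": 0.13},{"delta_pos": [2.1,0.1,1.5],"dr": [1.3,0,-1.9],"fingers": 0.13},{"delta_pos": [2.6,0.15,1.85],"dr": [1.7,0,-2.5],"fingers": 0.13},{"delta_pos": [3,0.15,2.1],"dr": [1.7,0,-2.5],"fingers": 0.13}])

```text
time: 20.32
tool_pos: [0.5515, 0.1011, 0.0219]
tool_rot: [-3.141, -0.612, 1.586]
contact_force: [0.2, -7.9, 4.7]
opening: 0.04
grip_force: 4.4
```

```bash
python3 -c "
from h import *
noz((.552,.138));st()
I=viewer.read_camera('top')[:,:,::-1]
cv2.imwrite('pics/t5.png',I)"
```

```text
noz (np.float64(233.0), np.float64(235.0)) [ 17  18  15  15 142] expected (np.int64(231), np.int64(232)) xy [0.54893522 0.1365833 ]
t 20.38 q [-0.28  0.74  1.69  0.69  1.04 -0.75] p [0.5513 0.1017 0.0219] rpy [-179.9  -35.1   90.9] F [ 0.9 -5.1  4.5] op 0.04
```

Emit:
step_arm(increments=[{"delta_pos": [0.15,0,0.1],"dr": [0,0,0],"fingers": 0.13},{"delta_pos": [0.3,0,0.2],"dr": [0,0,0],"fingers": 0.13},{"delta_pos": [0.4,0,0.28],"dr": [0,0,0],"fingers": 0.13},{"delta_pos": [0.4,0,0.28],"dr": [0,0,0],"fingers": 0.13},{"delta_pos": [0.4,0,0.28],"dr": [0,0,0],"fingers": 0.13}])

```text
time: 21.05
tool_pos: [0.5513, 0.106, 0.0219]
tool_rot: [-3.14, -0.613, 1.585]
contact_force: [1.0, -7.0, 4.8]
opening: 0.0401
grip_force: 4.1
```

Emit:
step_arm(increments=[{"delta_pos": [-0.8,0,-0.6],"dr": [0,0,0],"fingers": 0.13},{"delta_pos": [-2,0,-1.4],"dr": [0,0,0],"fingers": 0.13},{"delta_pos": [-3.3,0,-2.4],"dr": [0,0,0],"fingers": 0.13},{"delta_pos": [-3.5,0,-5],"dr": [0,0,0],"fingers": 0.13},{"delta_pos": [-3.5,0,-9],"dr": [0,0,0],"fingers": 0.13}])

```text
time: 21.68
tool_pos: [0.5507, 0.0258, 0.0743]
tool_rot: [-3.134, -0.615, 1.582]
contact_force: [1.0, -0.3, -0.1]
opening: 0.0401
grip_force: 0.0
```

```bash
python3 -c "
from h import *
noz((.552,.142));st()
a=viewer.read_camera('top')[150:350,180:430,::-1];b=viewer.read_camera('side')[120:320,230:420,::-1]
cv2.imwrite('pics/end.png',cv2.resize(np.hstack([a,b]),None,fx=1.8,fy=1.8,interpolation=2))"
```

```text
noz (np.float64(230.0), np.float64(235.0)) [ 16  18  15  15 144] expected (np.int64(229), np.int64(232)) xy [0.54881821 0.14138747]
t 21.73 q [-0.41  0.67  1.61  0.59  1.21 -0.74] p [0.5536 0.0223 0.0786] rpy [179.9 -35.   90.9] F [ 3.4 -1.6  2.5] op 0.04
```

View pics/end.png

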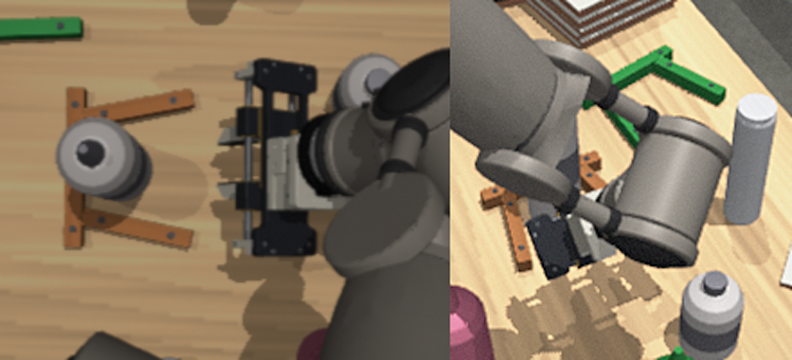

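The final view shows the tall bottle upright in the wooden stop (crop (95,155)), close to the back batten. The short bottle is in its place, and the gripper has backed off. I'm letting the arm settle before handing in.

Emit:
step_arm(increments=[{"delta_pos": [-1,0,-2],"dr": [0,0,0],"fingers": 0.13},{"delta_pos": [-1,0,-2],"dr": [0,0,0],"fingers": 0.13},{"delta_pos": [-1,0,-2],"dr": [0,0,0],"fingers": 0.13},{"delta_pos": [-1,0,-2],"dr": [0,0,0],"fingers": 0.13},{"delta_pos": [-1,0,-2],"dr": [0,0,0],"fingers": 0.13}])

```text
time: 22.45
tool_pos: [0.5517, 0.0076, 0.0849]
tool_rot: [-3.137, -0.614, 1.585]
contact_force: [0.7, -0.1, 0.1]
opening: 0.0397
grip_force: 0.0
```

```bash
python3 -c "
from h import *
s=st();noz((.549,.1415))
print(robot.hand_in() if np.linalg.norm(s['contact_force'])<2.5 else 'wait')"
```

```text
t 22.45 q [-0.44  0.67  1.59  0.58  1.25 -0.74] p [0.5517 0.0076 0.0849] rpy [-179.7  -35.2   90.8] F [ 0.7 -0.1  0.1] op 0.04
noz (np.float64(230.0), np.float64(235.0)) [ 16  16  15  15 144] expected (np.int64(229), np.int64(234)) xy [0.54881821 0.14138747]
the job is handed in; nothing more can be done
None
```

I handed the job in at 22.5 s, verdict not shown: the tall bottle stands upright in the wooden stop, about 5 mm short of the back batten and 4 mm off its middle line; I first slid it clear of the green and pink bottles in a light grip rather than a push, and the short bottle looked unmoved in the last pictures.

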